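Seat a watch hand with the wide plunger of the bench press

TASK

The watch movement is waiting under the bench press to have its hand seated: with your fingertips, press the plunger that has the wide flat cap gently all the way down, keep it down for a good second, then let it spring back up and draw the fingers at least a hand's breadth away. Do not touch the other two plungers, do not pull any plunger up, and leave the watch movement and everything else on the bench undisturbed.

Things in the scene. Friction and masses are not known exactly. Their poses are not given: they have to be found in the camera images.
- press: grey bench press, screwed down: base plate 110 x 216 x 15 mm, two upright round posts at its ends and a bridge bar (32 mm wide in x, 216 mm long in y, top at height 99 mm) that carries three upright spring plungers in a row along its own y, 55 mm apart (at y = -55, 0, +55 mm; which is where varies). Origin: centre of the underside on the bench; x across the bar, y along the bar, z up
- wide_top (a point): centre of the top face of the wide brass cap: a flat disc 38 mm across and 8 mm thick on a steel stem 8 mm thick; at rest its top is 121 mm above the bench and it goes straight down with the plunger; the cap's underside is 14 mm above the bar
- slim_top (a point): centre of the top of the slim brass cap: an upright cylinder 13 mm across, 12 mm tall, same stem, top 121 mm above the bench; to be left alone
- ball_top (a point): top point of the ball-shaped brass cap: ball 20 mm across, same stem, top 121 mm above the bench; to be left alone
- plunger_wide (a joint): travel of the wide-capped plunger, m: 0 at rest, grows as it is pressed down, 0.012 at the stop; negative when pulled up. A return spring: about 2.5 N at half travel, 5 N at the stop
- plunger_slim (a joint): travel of the slim-capped plunger, as above; leave at 0
- plunger_ball (a joint): travel of the ball-capped plunger, as above; leave at 0
- movement: watch movement in its round black holder, 42 mm across, 29 mm tall, loose on the press's base plate straight under the wide-capped plunger; the plunger's tip stays just clear of it. Origin: centre of the underside
- pot: small open brass cup, 38 mm across, 24 mm tall, loose on the bench on the robot's side of the press. Origin: centre of the underside
- bezel: brass ring, 48 mm across, 12 mm tall, loose on the bench on the robot's side of the press. Origin: centre of the underside
- jar: clear jar with white lid, 44 mm across, 42 mm tall, loose beside the press's +y end. Origin: centre of the underside
- pegwood_box: small wooden box 45 x 75 x 22 mm, loose beside the press's -y end. Origin: centre of the underside
- oil: amber bottle 26 mm across, 50 mm tall, loose behind the press. Origin: centre of the underside
- hammer: small hammer 200 mm long lying loose on the robot's left. Origin: on its underside; handle to its own -x
- driver: screwdriver 130 mm long lying loose on the robot's right. Origin: on its underside; handle to its own -x
There are look-alikes about, which are no part of the job. Leave any pink look-alike of the hammer alone.

How it is judged:
By the outcome, as a careful person would: the job done as asked, in the order asked, and still so for the second after the job is handed in, with the robot touching nothing.
It also fails if it takes over 40 s, if anything falls off the work surface, if the arm or the gripper's body presses on something with over 40 N, if the wrist force passes 120 N, or if a joint passes its speed limit or range.

ROBOT

A 6-joint arm with a two-finger parallel gripper is mounted at the origin on the work surface. World frame = base frame: x ahead of the robot, y to its left, z up, the work surface at z = 0. Lengths are in m, angles in rad, forces in N, time in s.
With the tool pointing down it reaches from about 0.425 to 0.95 m from the base axis. Payload 3.5 kg.
Tool frame: the origin (TCP) lies between the finger pads, 19 mm behind the fingertips; this is the grasp point; z points along the fingers, y is the line along which they close (so a half turn about z gives the same grasp; the last joint's range is limited). The gripper opens to 85 mm and grips with 20 to 120 N. Pads are 22 mm wide; open, the fingers measure 114 mm over their backs; the gripper's body (76 mm by 85 mm) begins 54 mm behind the grasp point. The pads swing forward as they close: fully open they stand 13 mm farther back than shut.
Start: joints at [1.165, 0.286, 1.577, -0, 1.279, -0.15], TCP at [0.171, 0.653, 0.25] pointing down, gripper open.
Joint ranges: [-2.77, 2.77], [-0.9, 2.22], [0.21, 2.48], [-1.53, 4.67], [0.24, 2.81], [-2.84, 2.84]. Speed limits (rad/s): [2.79, 2.79, 3.14, 3.14, 3.14, 3.14].

INTERFACE

Orientations are given as a unit quaternion [x, y, z, w].
In Python, from plant import ctrl gives the robot as it stands. The module is installed in compiled form; this text tells all that it offers.
- The arm moves only by the shell command python3 -m inch 'ROWS' [FORCE]. ROWS is JSON, a list of rows, each a list of 5 numbers: the closure, from 0 (fully open) to 1 (shut), then the shift along the tool's x, y, z in m, then the turn about the tool's z in degrees. A call has 1 to 5 rows; each row is the pose to reach, as a shift and turn from the pose commanded when the call began, along the tool's axes at that moment; what a row does not reach only later rows make up. A row lasts 1/12 s, in which the tool goes at most 41.7 mm and 7.16 degrees, less where a joint would pass 70% of its speed; a pose out of reach is approached as far as the arm can. A call with a gripper value outside its range is refused whole. The fingers move at their own pace and stop on an object; FORCE is the grip in N (left out, the last holds). Time passes only in rows, so rows that repeat a pose let the fingers close. It gives the time, the measured TCP pose, the force, the opening and the grip force at its end, in the units of the state.
- ctrl.get_state(): the state, without advancing time (a new reading comes with each control period).
- ctrl.read_camera(name): name is "scene" or "top" or "wrist"; returns a dict with "pixels" (400x640x3 uint8, red, green, blue), "depth" (400x640 float32, m along the optical axis (not along the pixel's ray), 0 where there is no reading), "fx", "fy", "cx", "cy" (pixels), "D" ([k1, k2, p1, p2, k3] as OpenCV has them; the pictures are not rectified), "xyz" and "rotation" of the camera in the world; the wrist camera has in their place "mount" (4x4, takes a point from camera to tool coordinates, whose origin is the TCP and whose axes are the flange's). Camera axes: x right, y down, z forward; pixel columns grow to the right and rows downward; lengths in m; the calibration is good to about 2 mm. A picture is of the moment at which its call begins: read the wrist's pose just before it.
- ctrl.sign_off(): hands the job in; it is judged then, once.
Trained networks look in a picture, given as the dict that the camera call returned (one of the last four; its "shot" number tells which), for a name from the list of things; names that differ only in an ending like _2 or _b are one class to them, and where a whole thing is asked for, a point or a joint stands for the part that bears it (a point fixed in the world has none). Each returns a list of dicts, best first, with "score" (0 to 1); they miss things now and then, are a little off and sometimes report something else, mostly with a low value. They report only what shows in the picture. A call takes as long as a camera call. They do not tell look-alikes from the thing itself.
- ctrl.spot_in(query, picture): "at" ([column, row] in pixels, amid what is visible of it).
- ctrl.tip_of(query, picture): "at" ([column, row] in pixels: a listed point, or the origin of a listed thing).
The state is a dict: "time": time; "qpos": joint angles; "dq": joint speeds; "joint_efforts": joint torques, N m; "eef_pos": TCP position; "tcp_rot": TCP orientation; "contact_force": force on the tool from outside, world axes, zero at the start; "wrist_torque": the same for the moment, N m; "opening": opening from 0.0 (shut) to 1.0 (fully open); "finger_force": force on a finger pad.
Only numpy, scipy, OpenCV 4.12 (cv2) and the standard library are available. Lean on these libraries where they do the work, as an engineer would, in place of code of your own. Each camera call takes 0.05 s, during which the arm holds its last target. There are 200 camera calls.

## Working session

There is one attempt and no reset: what is moved stays moved. The work goes in short steps, Python scripts to look and compute and a shell command to move; the robot and the scene stay as the last step left them, time stands still between calls to the robot, and variables do not carry over. Pictures are saved under pics/ and viewed, at most 10 in all, crops included, and the job is handed in when it is done.

```bash
mkdir -p pics
cat > h.py <<'E'
import numpy as np, cv2
from scipy.spatial.transform import Rotation as R
from plant import ctrl
def rot(p):
    r=np.array(p["rotation"],float)
    return r if r.shape==(3,3) else R.from_quat(r.ravel()).as_matrix()
def cam(p,st=None):
    if "mount" in p:
        M=np.array(p["mount"]);Rt=R.from_quat(st["tcp_rot"]).as_matrix()
        return Rt@M[:3,:3],Rt@M[:3,3]+np.array(st["eef_pos"])
    return rot(p),np.array(p["xyz"])
def world(p,uv,depth=None,z=None,st=None):
    K=np.array([[p["fx"],0,p["cx"]],[0,p["fy"],p["cy"]],[0,0,1.]])
    n=cv2.undistortPoints(np.array([[uv]],float),K,np.array(p["D"],float))[0,0]
    Rm,t=cam(p,st); d=Rm@np.array([n[0],n[1],1.])
    s=(z-t[2])/d[2] if z is not None else depth
    return t+s*d
def save(n,p,crop=None,k=1):
    im=p["pixels"][:,:,::-1]
    if crop: a,b,c,d=crop; im=im[b:d,a:c]
    cv2.imwrite("pics/"+n,cv2.resize(im,None,fx=k,fy=k,interpolation=cv2.INTER_CUBIC))
E
python3 - <<'E'
from h import *
st=ctrl.get_state();print(st)
for c in("top","scene"):
    p=ctrl.read_camera(c);save(c+"1.png",p)
    print(c,p["xyz"],p["rotation"])
    for q in("wide_top","slim_top","ball_top"):
        for r in ctrl.tip_of(q,p)[:3]:
            print(q,r["at"],round(r["score"],2),world(p,r["at"],z=.121).round(4))
    for r in ctrl.tip_of("press",p)[:2]: print("press",r["at"],r["score"],world(p,r["at"],z=0).round(3))
E
```

```text
{'time': 0.0, 'qpos': array([ 1.16497440e+00,  2.87188861e-01,  1.57818150e+00,  7.33708225e-06,
        1.27861099e+00, -1.50020803e-01]), 'dq': array([-0.00076428, -0.000126  , -0.00054799, -0.00089401, -0.00203577,
       -0.00033148]), 'joint_efforts': array([-9.02037991e-04, -4.05973184e+01, -2.92632347e+01, -1.71368324e-04,
        5.79935586e-03, -3.41493660e-06]), 'eef_pos': array([0.17052574, 0.65246677, 0.24862923]), 'tcp_rot': array([ 1.27553095e-01,  9.91831025e-01, -1.14755466e-03, -3.31055183e-04]), 'contact_force': array([ 0.61087509, -0.25044016, -0.63094561]), 'wrist_torque': array([-0.04598227, -0.02046522,  0.0067003 ]), 'finger_force': 0.0, 'opening': 0.9995987488467308}
top [0.32556605 0.02088004 1.80536529] [ 0.71477037 -0.69720929  0.03683406 -0.04056823]
wide_top [365.7, 184.7] 0.64 [ 0.5469 -0.0816  0.121 ]
ball_top [381.5, 180.4] 0.4 [ 0.5633 -0.1363  0.121 ]
press [380.5, 181.4] 0.92 [ 0.577 -0.144  0.   ]
scene [0.99250676 0.67430568 1.24045292] [ 0.28810482  0.9083019  -0.2906297  -0.08670437]
wide_top [302.7, 187.5] 0.41 [ 0.542  -0.0793  0.121 ]
slim_top [267.3, 173.0] 0.48 [ 0.5997 -0.1903  0.121 ]
slim_top [298.2, 179.6] 0.21 [ 0.5362 -0.1128  0.121 ]
ball_top [284.9, 178.1] 0.53 [ 0.5662 -0.1415  0.121 ]
press [286.4, 203.8] 0.94 [ 0.574 -0.135  0.   ]
```

Run:
```python
from h import *
p=ctrl.read_camera("top");save("topc.png",p,(280,100,480,250),4)
p=ctrl.read_camera("scene");save("scenec.png",p,(190,110,390,260),4)
```

```text
(no output)
```

View pics/topc.png

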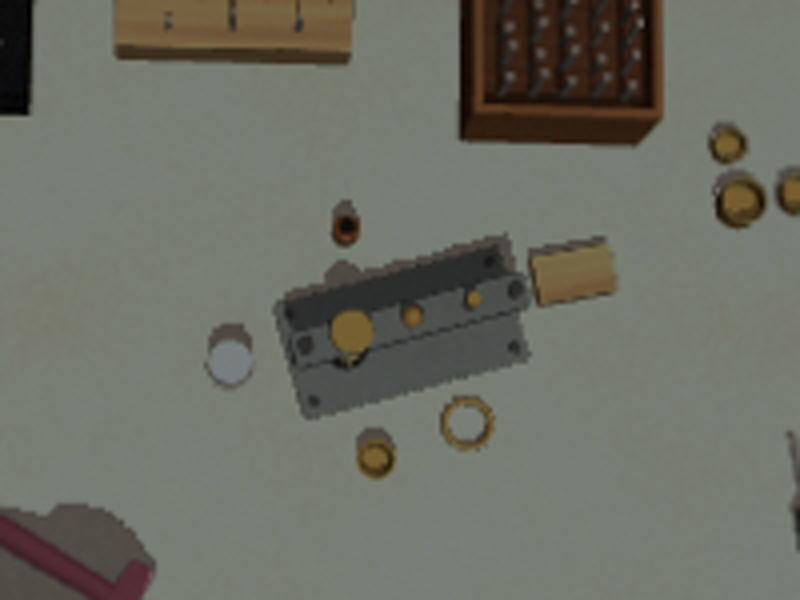

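View pics/scenec.png

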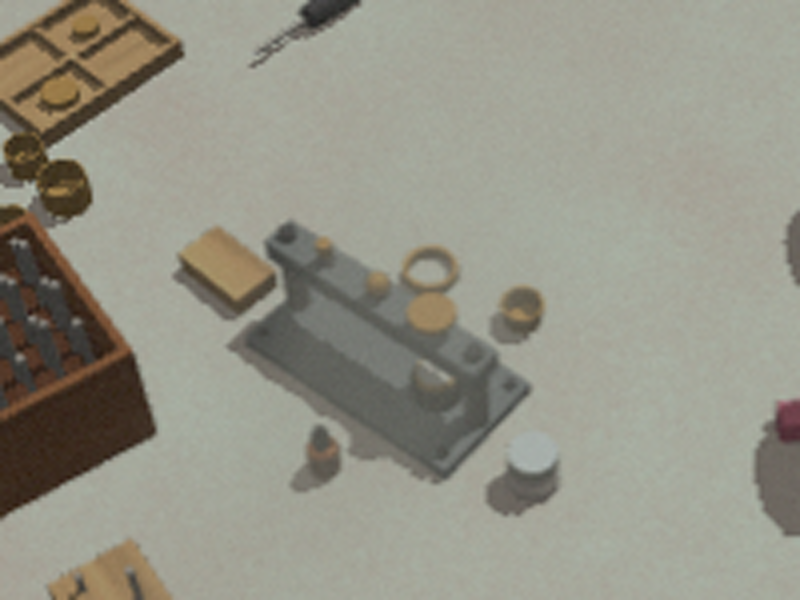

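The caps on the bar, in top-image pixels, are the wide disc at (368,183), the ball at (383,179) and the slim one at (398,175). The disc at the +y end, with the movement beneath it, fits "wide flat cap". The loose brass cups and the tray parts are not on the press. Next I'll measure it and work out the approach shift.

```bash
cat > m.py <<'E'
from h import *
def caps(p,boxes,st=None,z=.121):
    hsv=cv2.cvtColor(p["pixels"],cv2.COLOR_RGB2HSV)
    m=((hsv[...,0]>10)&(hsv[...,0]<32)&(hsv[...,1]>95)).astype(np.uint8)
    n,l,s,c=cv2.connectedComponentsWithStats(m)
    for i in range(1,n):
        if s[i,4]>8 and any(a<c[i,0]<b2 and b<c[i,1]<d for a,b,b2,d in boxes):
            w=world(p,c[i],z=z,st=st);print(c[i].round(1),s[i],w.round(4))
E
python3 - <<'E'
from m import *
st=ctrl.get_state()
for c,b in(("top",(350,165,410,193)),("scene",(262,165,310,196))):
    print(c);caps(ctrl.read_camera(c),[b])
Rt=R.from_quat(st["tcp_rot"]).as_matrix()
print("shift",Rt.T@(np.array([.542,-.083,.25])-st["eef_pos"]))
p=ctrl.read_camera("wrist");print(np.array(p["mount"]).round(3),p["fx"])
E
```

```text
top
[397.8 174.3] [396 173   4   4  12] [ 0.5861 -0.1927  0.121 ]
[367.6 182.6] [363 177  10  14  94] [ 0.5543 -0.088   0.121 ]
[382.7 178.5] [380 176   6   6  24] [ 0.57   -0.1404  0.121 ]
scene
shift [-5.45389707e-01 -6.18155103e-01  3.80688270e-05]
[[-0.001 -0.954 -0.3    0.077]
 [ 1.    -0.001  0.001 -0.002]
 [-0.001 -0.3    0.954 -0.125]
 [ 0.     0.     0.     1.   ]] 353.2466838364364
```

```bash
for i in 1; do python3 -m inch '[[1,-0.026,-0.030,0,0],[1,-0.052,-0.060,0,0],[1,-0.078,-0.089,0,0],[1,-0.105,-0.119,0,0],[1,-0.132,-0.149,0,0]]' 20; done
python3 -m inch '[[1,-0.026,-0.030,0,0],[1,-0.052,-0.060,0,0],[1,-0.078,-0.089,0,0],[1,-0.105,-0.119,0,0],[1,-0.132,-0.149,0,0]]'
python3 -m inch '[[1,-0.026,-0.030,0,0],[1,-0.052,-0.060,0,0],[1,-0.078,-0.089,0,0],[1,-0.105,-0.119,0,0],[1,-0.132,-0.149,0,0]]'
python3 -m inch '[[1,-0.026,-0.030,0,0],[1,-0.052,-0.060,0,0],[1,-0.078,-0.089,0,0],[1,-0.105,-0.119,0,0],[1,-0.132,-0.149,0,0]]'
```

```text
time: 1.17
eef_pos: [0.2611, 0.4739, 0.2501]
tcp_rot: [0.127, 0.992, 0.0, 0.0]
contact_force: [0.2, 0.1, -0.7]
opening: 0.294
finger_force: 0.0
time: 1.58
eef_pos: [0.3511, 0.2963, 0.2504]
tcp_rot: [0.127, 0.992, 0.0, 0.0]
contact_force: [1.4, 0.4, 0.1]
opening: -0.001
finger_force: 0.0
time: 2.0
eef_pos: [0.4413, 0.1185, 0.2506]
tcp_rot: [0.128, 0.992, 0.0, 0.001]
contact_force: [0.6, 0.1, -0.8]
opening: -0.001
finger_force: 0.0
time: 2.42
eef_pos: [0.5313, -0.0592, 0.2504]
tcp_rot: [0.128, 0.992, 0.0, 0.0]
contact_force: [0.5, -0.0, 0.1]
opening: 0.001
finger_force: 0.0
```

Run:
```python
from m import *
st=ctrl.get_state();p=ctrl.read_camera("wrist");save("w1.png",p)
caps(p,[(0,0,640,400)],st)
for r in ctrl.tip_of("wide_top",p)[:3]:
    c,rw=map(int,r["at"]);print(r, world(p,r["at"],z=.121,st=st).round(4), world(p,r["at"],depth=p["depth"][rw,c],st=st).round(4))
```

```text
[235.3 107.9] [218  90  36  37 849] [ 0.4552 -0.1013  0.121 ]
[158.7 149.3] [150 140  27  29 175] [ 0.4685 -0.1651  0.121 ]
[185.8 172.8] [173 158  22  24 129] [ 0.4902 -0.1521  0.121 ]
[286.6 190.2] [273 184  30  18  90] [ 0.5222 -0.0833  0.121 ]
[284.7 234.8] [ 261  212   51   48 1796] [ 0.5567 -0.095   0.121 ]
[229.4 262.7] [219 252  22  22 376] [ 0.5688 -0.145   0.121 ]
[128.  294.4] [ 105  267   53   55 1063] [ 0.5757 -0.2384  0.121 ]
[317.  278.8] [316 277   4   6   9] [ 0.6008 -0.0805  0.121 ]
[176.3 295.2] [167 286  19  20 235] [ 0.5864 -0.1985  0.121 ]
[ 40.7 370.9] [   5  347   69   47 1753] [ 0.6324 -0.3573  0.121 ]
[508.7 350.1] [501 346  15  11  67] [0.7163 0.0669 0.121 ]
[  1.8 352.4] [  0 350   6   6  14] [ 0.6047 -0.3842  0.121 ]
[  3.6 362.3] [  0 355  13  16  91] [ 0.6154 -0.3889  0.121 ]
[437.9 367.2] [428 361  18  14 115] [0.7175 0.002  0.121 ]
[198.3 369.9] [193 366  14  10  58] [ 0.6649 -0.2092  0.121 ]
[590.6 394.9] [586 391  10   9  37] [0.7953 0.1424 0.121 ]
{'at': [289.1, 231.7], 'score': 0.82} [ 0.5551 -0.0909  0.121 ] [ 0.5547 -0.0907  0.1219]
```

View pics/w1.png

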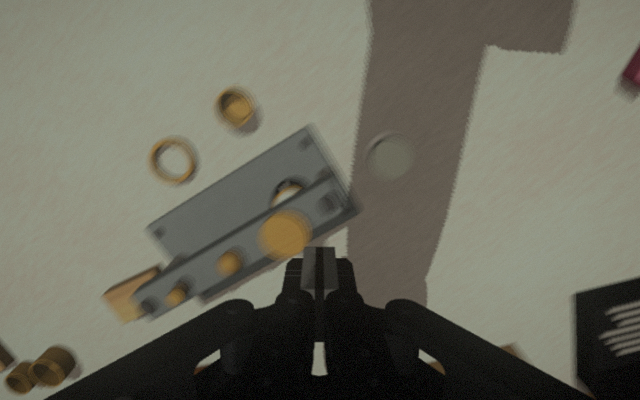

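The wrist picture shows the wide disc at (285,235), the ball at (229,262) and the slim cap at (176,295), all on the bar. The movement shows beneath the disc at (287,190), and the shut fingertips are at (320,255). I'll move over the disc and part of the way down.

```bash
python3 -m inch '[[1,-0.016,-0.013,0,0],[1,-0.032,-0.026,0,0],[1,-0.032,-0.026,0.03,0],[1,-0.032,-0.026,0.06,0],[1,-0.032,-0.026,0.075,0]]'
python3 -m inch '[[1,0,0,0,0],[1,0,0,0,0],[1,0,0,0,0]]'
python3 - <<'E'
from m import *
st=ctrl.get_state();print(st["eef_pos"],st["contact_force"]);p=ctrl.read_camera("wrist");save("w2.png",p)
caps(p,[(150,150,400,330)],st)
for r in ctrl.tip_of("wide_top",p)[:2]: print(r, world(p,r["at"],z=.121,st=st).round(4))
p=ctrl.read_camera("scene");save("s2.png",p,(230,110,390,230),5)
E
```

```text
time: 2.93
eef_pos: [0.5535, -0.0897, 0.1716]
tcp_rot: [0.128, 0.992, 0.001, -0.002]
contact_force: [-1.3, 1.0, -0.2]
opening: 0.001
finger_force: 0.0
time: 3.18
eef_pos: [0.556, -0.0904, 0.1767]
tcp_rot: [0.127, 0.992, -0.0, 0.001]
contact_force: [-0.7, -0.8, 0.5]
opening: 0.002
finger_force: 0.0
[ 0.55599893 -0.090356    0.17672854] [-0.69584224 -0.84745387  0.46928054]
[311.1 175.9] [296 168  36  25 194] [ 0.5237 -0.0876  0.121 ]
[319.6 225.3] [ 286  196   68   66 3105] [ 0.5518 -0.0904  0.121 ]
[241.2 268.7] [225 253  33  33 856] [ 0.5665 -0.1409  0.121 ]
[319.3 256.8] [317 254   5   6   9] [ 0.5704 -0.0954  0.121 ]
[343.3 261.1] [341 259   7   5  11] [ 0.5765 -0.0829  0.121 ]
[348.7 265.5] [347 263   5   6  10] [ 0.5801 -0.0806  0.121 ]
[338.7 266. ] [337 264   4   5   9] [ 0.5789 -0.0862  0.121 ]
[359.  287.2] [353 274  12  30 165] [ 0.5955 -0.078   0.121 ]
[344.7 283.3] [342 281   6   6   9] [ 0.5908 -0.0855  0.121 ]
[167.8 312.4] [155 299  26  28 505] [ 0.5837 -0.1939  0.121 ]
{'at': [321.1, 229.5], 'score': 0.73} [ 0.5545 -0.0903  0.121 ]
```

View pics/w2.png

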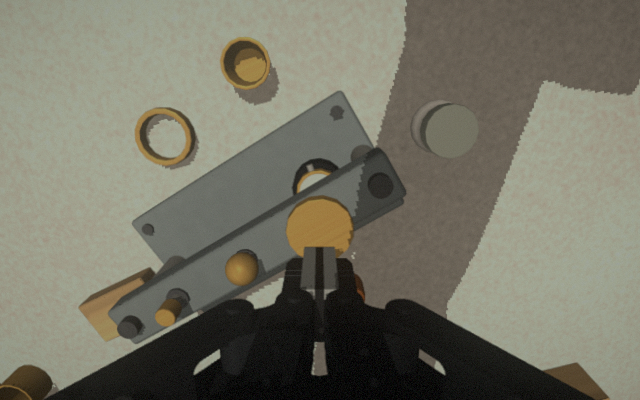

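View pics/s2.png

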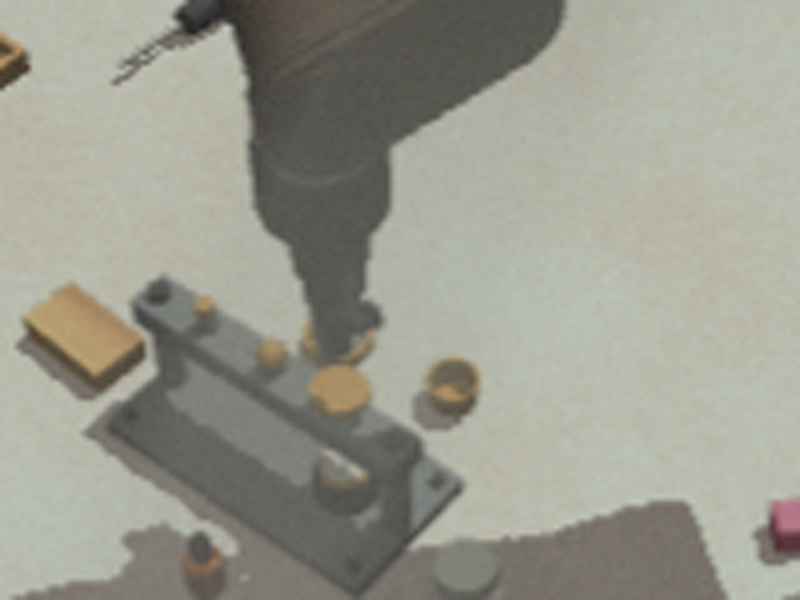

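The wrist view puts the cap at about (320,229) in the image, which is (0.555, -0.090) in the world, directly below the fingertips. In the scene view the shut fingers stand above the disc, clear of the ball and the slim cap. I'll go down gently.

```bash
python3 -m inch '[[1,0,0,0.008,0],[1,0,0,0.016,0],[1,0,0,0.023,0],[1,0,0,0.028,0],[1,0,0,0.031,0]]'
python3 -m inch '[[1,0,0,0.002,0],[1,0,0,0.004,0],[1,0,0,0.006,0],[1,0,0,0.007,0],[1,0,0,0.008,0]]'
python3 -m inch '[[1,0,0,0.001,0],[1,0,0,0.002,0],[1,0,0,0.003,0],[1,0,0,0.003,0],[1,0,0,0.003,0]]'
```

```text
time: 3.75
eef_pos: [0.5544, -0.0902, 0.1424]
tcp_rot: [0.128, 0.992, 0.0, -0.001]
contact_force: [0.1, -0.2, -0.6]
opening: -0.002
finger_force: 0.0
time: 4.17
eef_pos: [0.5553, -0.0905, 0.1363]
tcp_rot: [0.128, 0.992, -0.0, 0.0]
contact_force: [-1.1, 0.9, 0.7]
opening: 0.001
finger_force: 0.8
time: 4.58
eef_pos: [0.5553, -0.0905, 0.1333]
tcp_rot: [0.128, 0.992, -0.0, 0.0]
contact_force: [-1.4, -0.2, 2.8]
opening: 0.001
finger_force: 1.4
```

```bash
python3 -m inch '[[1,0,0,0.001,0],[1,0,0,0.002,0],[1,0,0,0.003,0],[1,0,0,0.004,0],[1,0,0,0.004,0]]'
python3 -m inch '[[1,0,0,0.0005,0],[1,0,0,0.001,0],[1,0,0,0.0015,0],[1,0,0,0.0015,0],[1,0,0,0.0015,0]]'
```

```text
time: 5.0
eef_pos: [0.5553, -0.0905, 0.1291]
tcp_rot: [0.128, 0.992, -0.0, 0.0]
contact_force: [-2.0, 0.4, 5.0]
opening: -0.003
finger_force: 2.2
time: 5.42
eef_pos: [0.5553, -0.0905, 0.1278]
tcp_rot: [0.128, 0.992, -0.0, 0.0]
contact_force: [-2.3, 1.3, 4.9]
opening: 0.006
finger_force: 2.6
```

```bash
python3 -m inch '[[1,0,0,0.0005,0],[1,0,0,0.001,0],[1,0,0,0.001,0],[1,0,0,0.001,0],[1,0,0,0.001,0]]'
```

```text
time: 5.83
eef_pos: [0.5553, -0.0905, 0.1277]
tcp_rot: [0.127, 0.992, -0.0, -0.0]
contact_force: [-4.3, 0.7, 9.5]
opening: -0.0
finger_force: 4.7
```

The force jumped to 9.5 N while the position stood still, so the plunger is on its stop. I'll hold about 1.7 s, then go up.

```bash
python3 -m inch '[[1,0,0,0.0005,0],[1,0,0,0.0005,0],[1,0,0,0.0005,0],[1,0,0,0.0005,0],[1,0,0,0.0005,0]]'
python3 -m inch '[[1,0,0,0,0],[1,0,0,0,0],[1,0,0,0,0],[1,0,0,0,0],[1,0,0,0,0]]'
python3 -m inch '[[1,0,0,0,0],[1,0,0,0,0],[1,0,0,0,0],[1,0,0,0,0],[1,0,0,0,0]]'
python3 -m inch '[[1,0,0,0,0],[1,0,0,0,0],[1,0,0,0,0],[1,0,0,0,0],[1,0,0,0,0]]'
python3 -m inch '[[1,0,0,-0.002,0],[1,0,0,-0.005,0],[1,0,0,-0.008,0],[1,0,0,-0.012,0],[1,0,0,-0.016,0]]'
python3 -m inch '[[1,0,0,-0.01,0],[1,0,0,-0.03,0],[1,0,0,-0.05,0],[1,0,0,-0.08,0],[1,0,0,-0.11,0]]'
python3 -m inch '[[1,0.02,0.02,-0.02,0],[1,0.04,0.04,-0.03,0],[1,0.06,0.06,-0.03,0],[1,0.08,0.08,-0.03,0],[1,0.08,0.08,-0.03,0]]'
python3 -m inch '[[1,0,0,0,0],[1,0,0,0,0],[1,0,0,0,0]]'
python3 - <<'E'
from m import *
st=ctrl.get_state();p=ctrl.read_camera("wrist");save("w3.png",p)
caps(p,[(150,150,400,330)],st)
for q in("wide_top","slim_top","ball_top"):
  for r in ctrl.tip_of(q,p)[:1]:
    c,rw=map(int,r["at"]);print(q,r,world(p,r["at"],depth=p["depth"][rw,c],st=st).round(4))
E
```

```text
time: 6.25
eef_pos: [0.5553, -0.0905, 0.1277]
tcp_rot: [0.127, 0.992, -0.0, -0.0]
contact_force: [-4.7, 1.4, 11.5]
opening: 0.001
finger_force: 5.8
time: 6.67
eef_pos: [0.5553, -0.0905, 0.1277]
tcp_rot: [0.127, 0.992, -0.0, -0.0]
contact_force: [-5.4, 1.3, 11.1]
opening: 0.003
finger_force: 5.7
time: 7.08
eef_pos: [0.5553, -0.0905, 0.1277]
tcp_rot: [0.127, 0.992, -0.0, -0.0]
contact_force: [-5.6, 1.4, 11.9]
opening: 0.002
finger_force: 5.7
time: 7.5
eef_pos: [0.5553, -0.0905, 0.1277]
tcp_rot: [0.127, 0.992, -0.0, -0.0]
contact_force: [-4.6, 1.5, 11.1]
opening: -0.0
finger_force: 5.7
time: 7.92
eef_pos: [0.5549, -0.0903, 0.1416]
tcp_rot: [0.128, 0.992, 0.0, -0.0]
contact_force: [-0.1, -0.6, -0.6]
opening: -0.001
finger_force: 0.0
time: 8.33
eef_pos: [0.5543, -0.0901, 0.2524]
tcp_rot: [0.128, 0.992, 0.0, -0.001]
contact_force: [1.0, -0.5, 0.3]
opening: 0.006
finger_force: 0.0
time: 8.75
eef_pos: [0.4959, 0.0105, 0.2825]
tcp_rot: [0.126, 0.992, 0.001, -0.0]
contact_force: [-0.8, -0.1, -0.4]
opening: -0.002
finger_force: 0.0
time: 9.0
eef_pos: [0.4984, 0.0065, 0.282]
tcp_rot: [0.128, 0.992, -0.0, -0.0]
contact_force: [0.4, 0.1, -0.0]
opening: 0.005
finger_force: 0.0
[243.7 223.1] [233 218  24  18  97] [ 0.5164 -0.0674  0.121 ]
[232.9 265.8] [ 212  246   42   40 1308] [ 0.5534 -0.0902  0.121 ]
[188.1 289.1] [178 279  21  21 339] [ 0.566 -0.139  0.121]
[275.2 295.3] [269 287  15  20 119] [ 0.5926 -0.062   0.121 ]
wide_top {'at': [185.5, 295.1], 'score': 0.58} [ 0.5703 -0.1425  0.1231]
slim_top {'at': [141.3, 318.3], 'score': 0.55} [ 0.5848 -0.1952  0.1218]
ball_top {'at': [184.5, 297.2], 'score': 0.68} [ 0.5731 -0.1454  0.1214]
```

View pics/w3.png

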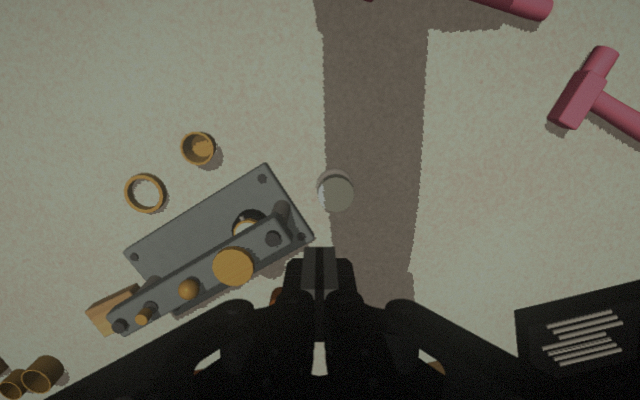

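The wrist picture shows the disc at (233,266), with the ball and slim cap in place and the movement still at (248,223) under it. I'll check the cap's height and hand in.

Run:
```python
from m import *
st=ctrl.get_state();p=ctrl.read_camera("wrist")
h=world(p,(233,266),depth=float(np.median(p["depth"][260:272,227:239])),st=st);print(h)
if h[2]>.116: print(ctrl.sign_off())
```

```text
[ 0.5527402  -0.08952193  0.12221581]
the job is handed in; nothing more can be done
None
```

The wide-capped plunger was pressed to its stop with the fingertips (about 11 N), held down for about 1.7 s and sprang back up. The fingers were then drawn about 18 cm away, and in the last picture the other two plungers and the movement were in place; the job is handed in.

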